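Jar lid into the recycling caddy

TASK

Push the loose brass jar lid off the caddy's ledge and down into the recycling caddy: with one finger push the spring flap open and keep it down, and with the other finger push the lid over the ledge's edge into the open mouth, then come away so that the flap closes by itself over the lid. Only push the lid: do not pick it up, and do not push it onto the flap while that is shut. Leave the jam jar, mug and shaker where they stand.

Things in the scene. Friction and masses are not known exactly. Their poses are not given: they have to be found in the camera images.
- caddy: White hollow box fixed to the worktop, 260 (x) by 180 (y) mm. Origin: centre of underside, z up. Top: a rimless level ledge 150 mm up, x +20 to +130 mm, 6 mm thick; then the mouth (y -70 to +70 mm, white frame around) on a slope rising to 185 mm at x -94 mm, filled by the grey flap when shut; then a level strip to x -130 mm. The cavity is empty and reaches under the ledge.
- ledge_edge (a point): Middle of the straight edge between ledge and mouth, on the ledge's top: caddy x = +20 mm, y = 0, z = 150 mm. Axes as the caddy's. The edge runs along y; the mouth lies towards -x.
- flap (a joint): Angle (rad) of the grey plastic flap, 116 by 136 (y) by 4 mm: 0 shut (sloping 0.3 rad, flush within 2 mm with its frame, low free end beside the ledge); 0.95 fully in. Hinge along y at the mouth's high end (caddy x -94, z 185 mm); the free end swings down into the caddy. Spring: 0.13 N m shut, 0.22 fully in (1.1 N at the free end, more nearer the hinge). The lid's weight does not open it.
- flap_tip (a point): Middle of the flap's free end on its top face, 118 mm from the hinge line; moves with the flap. x along the flap away from the hinge.
- jar_lid: Brass-coloured metal jar lid, a solid flat disc 44 mm across and 16 mm high, about 25 g, lying on the ledge with its rim 8 to 38 mm from the mouth. Origin: centre of its underside, z up.
- lid_center (a point): Centre of the jar lid, 8 mm above its underside.
- jam_jar: Bystander: amber jam jar with a brass cap, 64 mm across, 100 mm high, on the worktop beside the caddy. Origin: centre of its underside.
- mug: Bystander: white mug, 76 mm across with a handle on its own +y side, 90 mm high, on the worktop beside the caddy. Origin: centre of its underside.
- shaker: Bystander: glass salt shaker with a steel cap, 44 mm across, 85 mm high, on the worktop beside the caddy. Origin: centre of its underside.
Things that resemble listed ones, but are neither listed nor needed, are in the scene too. What is meant by the jar_lid is not black or orange, and is the smaller of those in its own colour.

How it is judged (in metres and radians):
On the way, in this order (a step that is already met when the one before it is completed fails the run):
1. the flap is pushed open (over 0.15 rad) while the lid still lies on the ledge (value of joint flap above 0.15 rad and x of lid_center in the frame of caddy above 0.02 m and z of lid_center in the frame of caddy above 0.15 m), for 0.1 s.
2. the lid has gone down through the mouth while the flap is held open (over 0.15 rad) (value of joint flap above 0.15 rad and z of lid_center in the frame of caddy below 0.115 m and x of lid_center in the frame of caddy between -0.125 and 0.125 m and y of lid_center in the frame of caddy between -0.085 and 0.085 m), for 0.05 s.
At the end, for the whole second after the job is handed in: The jar lid lies at rest inside the caddy (its centre within the walls and below 90 mm above the caddy's underside) and the flap has closed by itself (under 0.06 rad) (x of lid_center in the frame of caddy between -0.125 and 0.125 m and y of lid_center in the frame of caddy between -0.085 and 0.085 m and z of lid_center in the frame of caddy below 0.09 m and linear speed of jar_lid below 0.02 m/s and value of joint flap below 0.06 rad); the robot touches nothing.
It fails at once if the lid is lifted (its centre more than 40 mm above the ledge's top) (z of lid_center in the frame of caddy above 0.19 m).
It fails at once if the lid is pushed onto the shut flap (its centre over 8 mm past the edge, still at ledge height, with the flap under 0.1 rad) (x of lid_center in the frame of caddy below 0.012 m and z of lid_center in the frame of caddy above 0.148 m and value of joint flap below 0.1 rad).
It fails at once if the jam jar is displaced by more than 15 mm (distance of jam_jar from where it was at the start of the episode above 0.015 m).
It fails at once if the mug is displaced by more than 15 mm (distance of mug from where it was at the start of the episode above 0.015 m).
It fails at once if the shaker is displaced by more than 15 mm (distance of shaker from where it was at the start of the episode above 0.015 m).
It also fails if it takes over 51 s, if anything falls off the work surface, if the arm or the gripper's body presses on something with over 40 N, if the wrist force passes 120 N, or if a joint passes its speed limit or range.

ROBOT

A 7-joint arm with a two-finger parallel gripper is mounted at the origin on the work surface. World frame = base frame: x ahead of the robot, y to its left, z up, the work surface at z = 0. Lengths are in mm, angles in rad, forces in N, time in s.
With the tool pointing down it reaches from about 400 to 750 mm from the base axis. Payload 19.5 kg.
Tool frame: the origin (TCP) lies midway between the tips of the shut fingers; the grasp point (between the pads) lies 19 mm behind it; z points along the fingers, y is the direction in which the jaws open and shut (so a half turn about z gives the same grasp; the last joint's range is limited). The gripper opens to 85 mm and grips with 20 to 120 N. Pads are 22 mm wide; open, the fingers measure 114 mm over their backs; the gripper's body (76 mm by 85 mm) begins 54 mm behind the grasp point. The pads swing forward as they close: fully open they stand 13 mm farther back than shut.
Start: joints at [-1.322, 0.707, -0.028, 1.485, 0.022, 0.951, -0.075], TCP at [164.85, 550.831, 192.168] pointing down, gripper open.
Joint ranges: [-2.71, 2.71], [-0.32, 2.16], [-1.57, 1.52], [0, 2.45], [-1.46, 4.6], [0, 2.02], [-2.83, 2.83]. Speed limits (rad/s): [1.89, 1.89, 2.57, 2.57, 3.01, 3.01, 3.01].

INTERFACE

Orientations are given as a rotation vector (axis times angle).
In Python, from cell import r, eyes gives the robot as it stands.
- The arm moves only by the tool play_rows, never from a script. Its argument "moves" is text: rows parted by semicolons, each of 4 numbers parted by spaces: the shift along the tool's x, y, z in cm, then the turn about the tool's z in rad. In form: tx ty tz roll; .... A call has 1 to 10 rows; each row is the pose to reach, as a shift and turn from the pose measured when the call began, along the tool's axes at that moment; what a row does not reach only later rows make up. A row lasts 1/8 s, in which the tool goes at most 62.5 mm and 10.7 degrees, less where a joint would pass 70% of its speed; a pose out of reach is approached as far as the arm can. A call with a gripper value outside its range is refused whole. "claw" is the opening, from 0 (shut) to 1 (fully open), set as the call begins (left out, the last holds). The fingers move at their own pace and stop on an object; the grip force is fixed at half the most. Time passes only in rows, so rows that repeat a pose let the fingers close. It gives the time, the measured TCP pose, the force and the opening at its end, in the units of the state.
- r.observe(): the state, without advancing time (a new reading comes with each control period).
- eyes.get_image(name): name is "scene" or "top"; returns the picture (480x640x3 uint8, red, green, blue); there is no depth.
- eyes.camera_info(name): a dict with "camera_matrix" (3x3 intrinsics, pixels), "view" (4x4, takes a point from world to camera coordinates). Camera axes: x right, y down, z forward; pixel columns grow to the right and rows downward; lengths in mm; the calibration is good to about 2 mm. A picture is of the moment at which its call begins. camera_info takes no time and is no camera call.
- r.close_job(): hands the job in, once; it reports no verdict.
The state is a dict: "t": time; "joint_pos": joint angles; "qd": joint speeds; "effort": joint torques, N m; "tcp_pos": TCP position; "orientation": TCP orientation; "force": force on the tool from outside, world axes, zero at the start; "moment": the same for the moment, N m; "opening": finger opening in mm.
Only numpy, scipy, OpenCV 4.12 (cv2) and the standard library are available. Lean on these libraries where they do the work, as an engineer would, in place of code of your own. Each camera call takes 0.05 s, during which the arm holds its last target. There are 200 camera calls.

## Working session

There is one attempt and no reset: what is moved stays moved. The work goes in short steps, Python scripts to look and compute and a tool call to move; the robot and the scene stay as the last step left them, time stands still between calls to the robot, and variables do not carry over. Pictures are saved under pics/ and viewed, about 8 in all and at most 12, crops included, and the job is handed in when it is done.

Besides the shell and the picture viewer there is one more tool, called after ">>>" by a JSON object that holds its "fn" and its "kwargs". play_rows: Moves the arm, as the interface text tells. Its arguments: {"type":"object","properties":{"moves":{"type":"string"},"claw":{"type":"number"}},"required":["moves"]}

```bash
mkdir -p pics; python3 - <<'E'
from cell import r,eyes
import cv2,numpy as np
for n in("scene","top"):
    im=eyes.get_image(n);cv2.imwrite(f"pics/{n}0.png",im[:,:,::-1])
    c=eyes.camera_info(n);print(n,np.round(c["camera_matrix"],1).tolist(),np.round(c["view"],4).tolist())
o=r.observe();print({k:np.round(v,3).tolist() for k,v in o.items()})
E
```

```text
scene [[540.7, 0.0, 314.5], [0.0, 540.7, 237.7], [0.0, 0.0, 1.0]] [[0.349, 0.937, -0.0151, -261.7758], [0.6742, -0.2623, -0.6904, -301.9659], [-0.6509, 0.2308, -0.7233, 1398.7005], [0.0, 0.0, 0.0, 1.0]]
top [[438.2, 0.0, 324.6], [0.0, 438.2, 235.1], [0.0, 0.0, 1.0]] [[-0.0042, -1.0, -0.0064, 59.181], [-0.9847, 0.0053, -0.1741, 659.8213], [0.1741, 0.0056, -0.9847, 800.5617], [0.0, 0.0, 0.0, 1.0]]
{'t': 0.1, 'joint_pos': [-1.322, 0.707, -0.028, 1.485, 0.022, 0.951, -0.075], 'qd': [0.001, -0.0, 0.001, -0.0, 0.0, -0.0, -0.0], 'effort': [0.002, -88.432, 1.237, -23.646, 0.017, 0.005, -0.0], 'tcp_pos': [164.805, 550.602, 191.785], 'orientation': [-0.455, -3.108, 0.002], 'force': [0.002, 0.376, 0.309], 'moment': [-0.013, 0.01, 0.053], 'opening': 85.607}
```

View pics/scene0.png

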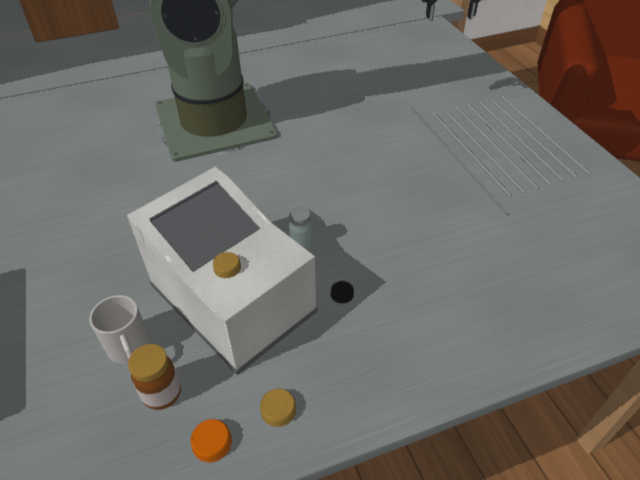

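View pics/top0.png

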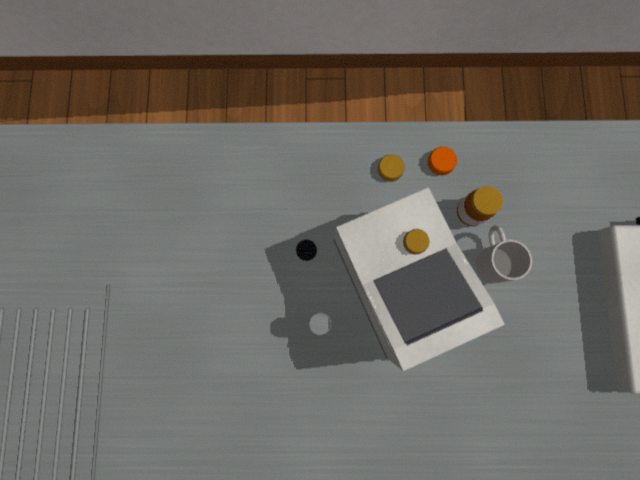

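Candidates for the jar lid, as scene / top pixels:
- Brass lid on the ledge: (226,264) / (417,241).
- Brass lid on the table: (278,407) / (391,168).
- Jam jar cap: (151,362) / (487,203).
- Orange lid: (211,440) / (443,160).
- Black lid: (342,292) / (306,250).

I choose the one on the ledge. Next I measure and check its size against the brass lid on the table.

```bash
cat > h.py <<'E'
import cv2,numpy as np
from cell import r,eyes
def ray(n,uv,z):
    c=eyes.camera_info(n);K=np.array(c["camera_matrix"]);V=np.array(c["view"])
    R,t=V[:3,:3],V[:3,3];C=-R.T@t;d=R.T@np.linalg.solve(K,[uv[0],uv[1],1.]);return C+d*(z-C[2])/d[2]
def proj(n,P):
    c=eyes.camera_info(n);K=np.array(c["camera_matrix"]);V=np.array(c["view"])
    q=(V[:3,:3]@np.atleast_2d(P).T).T+V[:3,3];q=q@K.T;return q[:,:2]/q[:,2:]
def blobs(m,amin=150):
    cs,_=cv2.findContours(m.astype(np.uint8),cv2.RETR_EXTERNAL,cv2.CHAIN_APPROX_NONE)
    return [c for c in cs if cv2.contourArea(c)>amin]
E
python3 - <<'E'
from h import *
for n in("scene","top"):
    im=cv2.imread(f"pics/{n}0.png");hsv=cv2.cvtColor(im,cv2.COLOR_BGR2HSV)
    m=cv2.inRange(hsv,(15,150,90),(28,255,255))
    for c in blobs(m):
        M=cv2.moments(c);uv=(M['m10']/M['m00'],M['m01']/M['m00'])
        print(n,"brass",np.round(uv,1),cv2.contourArea(c),*[np.round(ray(n,uv,z),1) for z in(166,100,16)])
        for z in (166,16):
            p=np.array([ray(n,q[0],z)[:2] for q in c]);(cc,rad)=cv2.minEnclosingCircle(p.astype(np.float32));print('   circ z',z,np.round(cc,1),round(rad,1))
    g=cv2.inRange(hsv,(0,0,30),(179,60,95))
    for c in blobs(g,2000):
        a=cv2.approxPolyDP(cv2.convexHull(c),8,True)[:,0];print(n,"dark",cv2.contourArea(c),a.tolist())
    w=cv2.inRange(hsv,(0,0,170),(179,40,255))
    for c in blobs(w,2000):
        a=cv2.approxPolyDP(cv2.convexHull(c),5,True)[:,0];print(n,"white",cv2.contourArea(c),a.tolist())
s=cv2.imread("pics/scene0.png")[150:450,70:370];t=cv2.imread("pics/top0.png")[140:380,270:540]
cv2.imwrite("pics/crop1.png",np.hstack([cv2.resize(s,(400,400),interpolation=2),cv2.resize(t,(400,400),interpolation=2)]))
E
```

```text
scene brass [277.3 407.1] 916.0 [ 892.5 -100.   166. ] [859.8 -94.  100. ] [818.3 -86.5  16. ]
   circ z 166 [ 892.1 -100.1] 23.8
   circ z 16 [817.8 -86.7] 29.5
scene brass [146.9 362.9] 1022.5 [ 770.7 -243.6  166. ] [ 725.4 -252.6  100. ] [ 667.7 -264.2   16. ]
   circ z 166 [ 771.2 -243.7] 29.0
   circ z 16 [ 668.3 -264.3] 35.8
scene brass [225.8 264.4] 441.0 [ 639.2 -103.   166. ] [580.2 -97.4 100. ] [505.1 -90.3  16. ]
   circ z 166 [ 639.  -102.7] 24.8
   circ z 16 [504.9 -89.9] 30.6
scene dark 3567.0 [[24, 269], [25, 406], [0, 420], [0, 274]]
scene dark 9441.0 [[344, 226], [384, 283], [315, 339], [172, 406], [135, 323], [150, 282], [290, 213]]
scene dark 4948.5 [[217, 182], [258, 228], [192, 270], [150, 219]]
scene dark 24974.5 [[507, 70], [174, 160], [0, 83], [0, 0], [392, 0]]
scene white 14897.5 [[214, 167], [312, 256], [218, 321], [191, 319], [168, 297], [128, 216]]
top brass [416.7 240.8] 387.0 [ 630.3 -101.3  166. ] [ 641. -115.  100.] [ 654.6 -132.3   16. ]
   circ z 166 [ 630.3 -101.3] 19.9
   circ z 16 [ 654.7 -132.4] 24.0
top brass [487.3 200.2] 609.0 [ 700.8 -226.2  166. ] [ 717.8 -251.   100. ] [ 739.5 -282.6   16. ]
   circ z 166 [ 700. -226.] 26.3
   circ z 16 [ 738.6 -282.4] 31.7
top brass [391.5 166.5] 428.0 [762.7 -62.5 166. ] [785.3 -72.7 100. ] [814.  -85.7  16. ]
   circ z 166 [761.6 -62.1] 23.0
   circ z 16 [812.6 -85.2] 27.7
top dark 5739.5 [[446, 249], [481, 310], [407, 344], [374, 280]]
top dark 6636.0 [[639, 216], [631, 392], [592, 391], [572, 236]]
top dark 11689.0 [[365, 213], [400, 367], [296, 368], [270, 331], [265, 249]]
top white 2163.0 [[616, 227], [639, 227], [638, 391]]
top white 9322.5 [[503, 324], [403, 369], [337, 228], [428, 188]]
```

View pics/crop1.png

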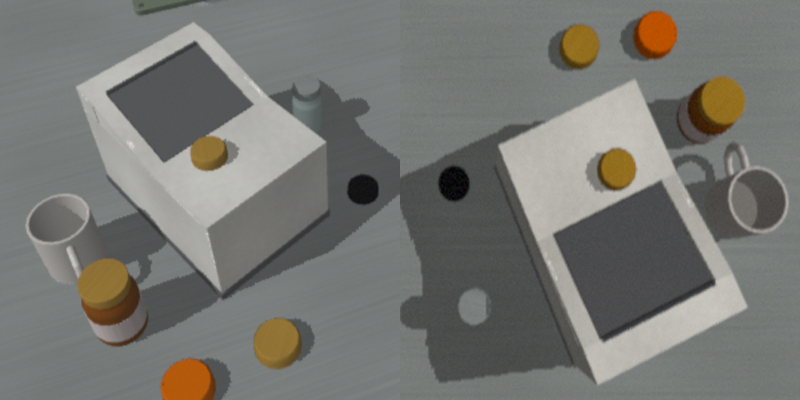

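The two brass lids differ: the ledge one measures about 22 mm in radius and the table one about 27 mm, so the ledge lid is the right one. Now I fit the caddy pose from its corners.

```bash
python3 - <<'E'
from h import *
from scipy.optimize import least_squares
import numpy as np
t=18.5
fl=[(-94+4*.3,-68,185),(-94,68,185),(19,68,150),(19,-68,150)]
M=[("top",(503.5,323.5),(-130,-90,185)),("top",(403.5,369.5),(-130,90,185)),("top",(336.5,227.5),(130,90,150)),("top",(429,188.5),(130,-90,150)),
("top",(446,249),(19,-68,150)),("top",(374,280),(19,68,150)),
("scene",(217,182),(-94,68,185)),("scene",(258,228),(19,68,150)),("scene",(192,270),(19,-68,150)),("scene",(150,219),(-94,-68,185)),("scene",(314.5,257.5),(130,90,150)),("scene",(214,170),(-130,90,185))]
def f(p,full=False):
    c,s=np.cos(p[2]),np.sin(p[2]);o=[]
    for n,uv,P in M:
        w=np.array([p[0]+c*P[0]-s*P[1],p[1]+s*P[0]+c*P[1],P[2]]);o+=list(proj(n,w)[0]-uv)
    return np.array(o)
q=least_squares(f,[550,-100,.43],loss='soft_l1');print(q.x,np.round(f(q.x).reshape(-1,2),1).tolist())
c,s=np.cos(q.x[2]),np.sin(q.x[2]);R=np.array([[c,-s],[s,c]])
def lid(n,uv):
    # silhouette centroid ~ projection of body centre
    return ray(n,uv,160)[:2]
for n,uv in(("top",(416.7,240.8)),("scene",(225.8,264.4))):
    w=lid(n,uv);print(n,w,"caddy",R.T@(w-q.x[:2]))
for xy in [(20,0),(-94,0)]: print(R@xy+q.x[:2])
np.save("caddy.npy",q.x)
E
```

```text
[ 5.75039368e+02 -9.89555947e+01  4.03501187e-01] [[1.2, 0.8], [-0.6, 1.0], [-0.1, -1.2], [0.1, -1.7], [-0.5, -0.6], [0.1, -0.4], [-0.7, -0.8], [1.2, 0.0], [0.5, 1.0], [-1.0, 0.2], [-0.8, -1.2], [0.3, -3.6]]
top [ 631.24209274 -102.61881285] caddy [ 50.2508637  -25.43651262]
scene [ 633.82098911 -102.4400217 ] caddy [ 52.69285456 -26.28465966]
[593.43320613 -91.10277957]
[ 488.58832668 -135.86382572]
```

```bash
cat >> h.py <<'E'
from scipy.spatial.transform import Rotation as Ro
def goto(cx,cy,z):
    x,y,a=np.load("caddy.npy");o=r.observe();R=Ro.from_rotvec(o["orientation"]).as_matrix()
    c,s=np.cos(a),np.sin(a);w=np.array([x+c*cx-s*cy,y+s*cx+c*cy,z])
    p=np.array(o["tcp_pos"]);rel=np.array([[c,s],[-s,c]])@(p[:2]-[x,y])
    ty=np.arctan2(R[1,1],R[0,1]);roll=(ty-a+np.pi)%(2*np.pi)-np.pi
    print("world",w.round(1),"cm",(R.T@(w-p)/10).round(2),"roll",round(roll,3),"now caddy",rel.round(1),"z",round(p[2],1),"toolz",R[:,2].round(3),"F",np.round(o["force"],2),"t",o["t"],"open",o["opening"])
E
python3 -c "
from h import *
goto(36,-26,300)"
```

```text
world [ 618.4 -108.7  300. ] cm [-62.36 -50.17 -10.77] roll 0.876 now caddy [-122.2  758.5] z 191.8 toolz [-0.    -0.001 -1.   ] F [0.   0.38 0.31] t 0.1 open 85.607375398384
```

>>> {"fn": "play_rows", "kwargs": {"moves": "0 0 -5 0; -2 -2 -10 0.1; -6 -5 -10.8 0.2; -10 -8 -10.8 0.3; -14 -11.5 -10.8 0.4; -18 -15 -10.8 0.5; -22 -18 -10.8 0.6; -26 -21 -10.8 0.7; -30 -24 -10.8 0.8; -33 -27 -10.8 0.87", "claw": 1}}

```text
t: 1.35
tcp_pos: [404.4, 195.8, 299.9]
orientation: [1.727, 2.624, -0.002]
force: [0.2, -0.4, 1.0]
opening: 85.6
```

```bash
python3 -c "
from h import *
goto(36,-26,300)"
```

```text
world [ 618.4 -108.7  300. ] cm [-3.643e+01  7.610e+00  2.000e-02] roll 0.003 now caddy [-41.2 338.1] z 299.9 toolz [-0.    -0.001 -1.   ] F [ 0.2  -0.38  0.99] t 1.35 open 85.56726018911519
```

>>> {"fn": "play_rows", "kwargs": {"moves": "-4 1 0 0; -9 2 0 0; -14 3 0 0; -19 4 0 0; -24 5 0 0; -29 6 0 0; -33 7 0 0; -36.4 7.6 0 0; -36.4 7.6 0 0; -36.4 7.6 0 0"}}

```text
t: 2.6
tcp_pos: [617.9, -108.0, 300.0]
orientation: [-1.727, -2.624, 0.002]
force: [0.4, -0.1, 0.1]
opening: 85.4
```

```bash
python3 -c "
from h import *
goto(36,-26,180)"
```

```text
world [ 618.4 -108.7  180. ] cm [-0.08  0.02 12.  ] roll 0.003 now caddy [ 35.9 -25.2] z 300.0 toolz [-0.001 -0.001 -1.   ] F [ 0.38 -0.11  0.06] t 2.6 open 85.35575864649651
```

>>> {"fn": "play_rows", "kwargs": {"moves": "0 0 4 0; 0 0 8 0; 0 0 11 0; -0.1 0 13.2 0; -0.1 0 13.2 0; -0.1 0 13.2 0"}}

```text
t: 3.35
tcp_pos: [618.6, -108.6, 169.2]
orientation: [1.726, 2.624, -0.001]
force: [0.5, -0.5, 0.7]
opening: 85.1
```

```bash
python3 - <<'E'
from h import *
goto(36,-26,140)
s=eyes.get_image("scene")[120:370,90:390,::-1];cv2.imwrite("pics/a1.png",cv2.resize(s,(720,600),interpolation=2))
E
```

```text
world [ 618.4 -108.7  140. ] cm [-0.   -0.02  2.92] roll 0.004 now caddy [ 36.2 -25.9] z 169.2 toolz [ 0.    -0.001 -1.   ] F [ 0.54 -0.45  0.68] t 3.35 open 85.0600132138317
```

View pics/a1.png

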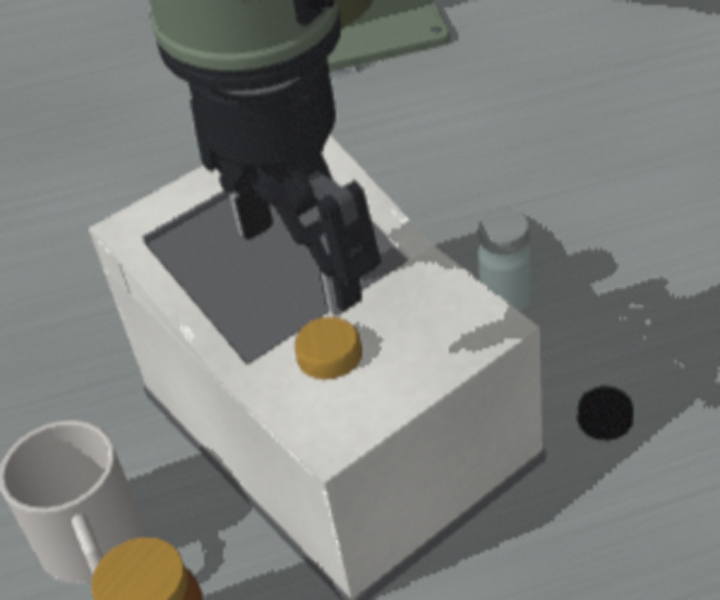

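```bash
python3 - <<'E'
from h import *
x,y,a=np.load("caddy.npy");c,s=np.cos(a),np.sin(a)
for p in [(79,-26,169),(79,-26,182),(79,-26,195),(-7,-26,169),(-7,-26,182),(-7,-26,195),(36,-26,169)]:
    w=(x+c*p[0]-s*p[1],y+s*p[0]+c*p[1],p[2]);q=proj("scene",w)[0];print(p,((q-[90,120])*2.4).round())
im=eyes.get_image("top")[170:390,310:530,::-1];cv2.imwrite("pics/a2.png",cv2.resize(im,(600,600),interpolation=2))
for p in [(79,-26,182),(-7,-26,182)]:
    w=(x+c*p[0]-s*p[1],y+s*p[0]+c*p[1],p[2]);q=proj("top",w)[0];print(p,((q-[310,170])*600/220).round())
E
```

```text
(79, -26, 169) [349. 359.]
(79, -26, 182) [347. 346.]
(79, -26, 195) [344. 332.]
(-7, -26, 169) [271. 289.]
(-7, -26, 182) [267. 276.]
(-7, -26, 195) [264. 262.]
(36, -26, 169) [309. 323.]
(79, -26, 182) [279. 145.]
(-7, -26, 182) [340. 273.]
```

View pics/a2.png

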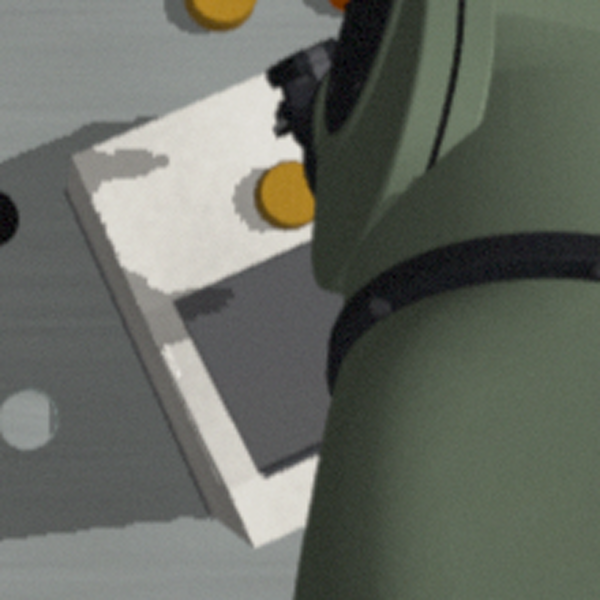

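```bash
python3 - <<'E'
from h import *
x,y,a=np.load("caddy.npy");c,s=np.cos(a),np.sin(a)
P=[]
for n in("scene","top"):
    i=eyes.camera_info(n);P.append(np.array(i["camera_matrix"])@np.array(i["view"])[:3])
X=cv2.triangulatePoints(P[0],P[1],np.array([235.,248]),np.array([415.,219]));X=(X[:3]/X[3])[:,0]
print(X,np.array([[c,s],[-s,c]])@(X[:2]-[x,y]),[proj(n,X) for n in("scene","top")])
for z in (170,182,200,215,230):
  for n,uv in(("scene",(236,248)),("scene",(193,218)),("top",(415,219))):
    w=ray(n,uv,z); print(z,n,uv,(np.array([[c,s],[-s,c]])@(w[:2]-[x,y])).round(),end=" ")
  print()
a_=eyes.get_image("scene")[170:290,160:280,::-1];b_=eyes.get_image("top")[170:290,370:490,::-1]
b_=cv2.convertScaleAbs(b_,alpha=1.8,beta=20);a_=cv2.convertScaleAbs(a_,alpha=1.8,beta=20)
cv2.imwrite("pics/a3.png",np.hstack([cv2.resize(q,(400,400),interpolation=2) for q in(a_,b_)]))
E
```

```text
[657.84145577 -87.95512646 216.6728406 ] [ 80.471644   -22.39443266] [array([[234.21882156, 247.97881616]]), array([[413.94909779, 218.73562745]])]
170 scene (236, 248) [44.  2.] 170 scene (193, 218) [-60.  -8.] 170 top (415, 219) [ 85. -36.] 
182 scene (236, 248) [54. -4.] 182 scene (193, 218) [-49. -13.] 182 top (415, 219) [ 83. -33.] 
200 scene (236, 248) [ 69. -13.] 200 scene (193, 218) [-31. -22.] 200 top (415, 219) [ 81. -28.] 
215 scene (236, 248) [ 81. -20.] 215 scene (193, 218) [-16. -29.] 215 top (415, 219) [ 80. -24.] 
230 scene (236, 248) [ 93. -27.] 230 scene (193, 218) [ -2. -36.] 230 top (415, 219) [ 78. -20.]
```

View pics/a3.png

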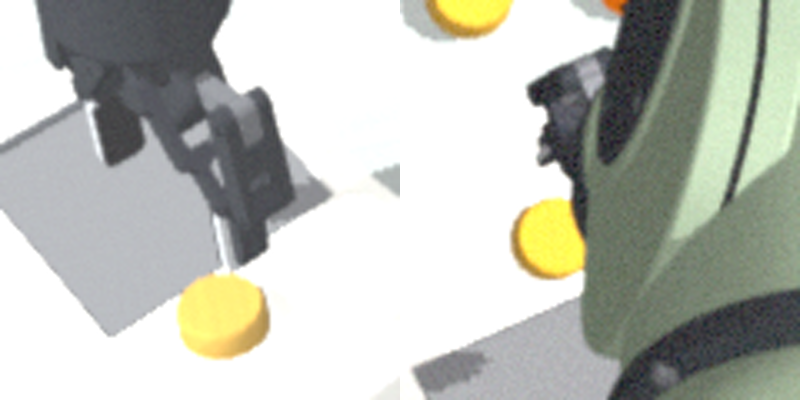

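The fingertips look about 30 mm higher than the stated geometry predicts (tip z about 212 with TCP z at 169). I'll go down in small steps and watch the force.

>>> {"fn": "play_rows", "kwargs": {"moves": "0 0 0.8 0; 0 0 1.5 0; 0 0 2 0; 0 0 2 0; 0 0 2 0; 0 0 2 0"}}

```text
t: 4.3
tcp_pos: [618.6, -108.9, 148.9]
orientation: [1.726, 2.624, -0.001]
force: [0.2, 0.3, -0.6]
opening: 85.5
```

```bash
python3 - <<'E'
from h import *
goto(36,-26,140)
a_=eyes.get_image("scene")[170:300,150:280,::-1]
a_=cv2.convertScaleAbs(a_,alpha=1.5,beta=10)
cv2.imwrite("pics/a4.png",cv2.resize(a_,(600,600),interpolation=2))
E
```

```text
world [ 618.4 -108.7  140. ] cm [ 0.03 -0.01  0.89] roll 0.003 now caddy [ 36.1 -26.3] z 148.9 toolz [ 0.    -0.001 -1.   ] F [ 0.16  0.34 -0.57] t 4.3 open 85.46433065671782
```

View pics/a4.png

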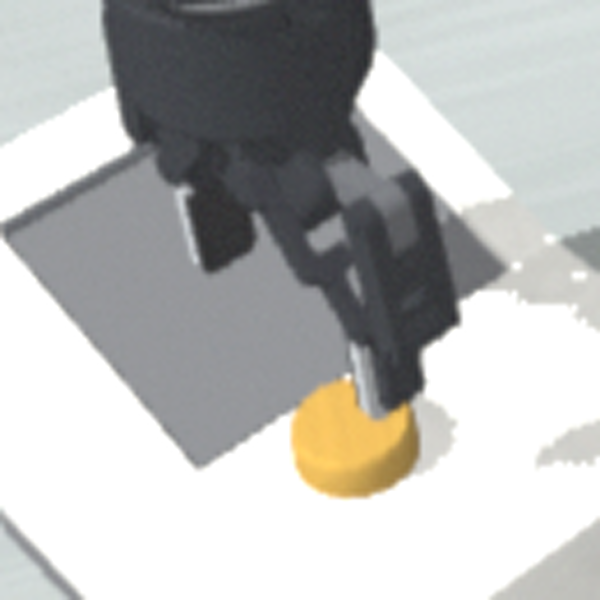

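```bash
python3 - <<'E'
from h import *
x,y,a=np.load("caddy.npy");c,s=np.cos(a),np.sin(a)
for z in (140,150,160,170,180,190,200):
  for uv in((231.3,259.9),(241,254.5),(194.4,228.5),(204.6,223)):
    w=ray("scene",uv,z); print(z,(np.array([[c,s],[-s,c]])@(w[:2]-[x,y])).round(),end=" ")
  print()
E
```

```text
140 [35. -5.] 140 [37. 13.] 140 [-67.  -7.] 140 [-65.  14.] 
150 [ 43. -10.] 150 [45.  8.] 150 [-57. -11.] 150 [-56.   9.] 
160 [ 51. -14.] 160 [53.  4.] 160 [-48. -16.] 160 [-46.   4.] 
170 [ 59. -19.] 170 [61. -1.] 170 [-38. -20.] 170 [-37.  -1.] 
180 [ 67. -23.] 180 [69. -6.] 180 [-29. -25.] 180 [-28.  -5.] 
190 [ 75. -28.] 190 [ 77. -11.] 190 [-19. -29.] 190 [-18. -10.] 
200 [ 83. -32.] 200 [ 84. -15.] 200 [-10. -34.] 200 [ -9. -15.]
```

>>> {"fn": "play_rows", "kwargs": {"moves": "0 0 0.5 0; 0 0 1 0; 0 0 1 0; 0 0 1 0"}}

```text
t: 4.85
tcp_pos: [618.6, -109.0, 138.9]
orientation: [1.726, 2.624, -0.001]
force: [-0.8, -1.3, -0.1]
opening: 85.3
```

>>> {"fn": "play_rows", "kwargs": {"moves": "0 0 0.5 0; 0 0 1 0; 0 0 1 0; 0 0 1 0"}}

```text
t: 5.35
tcp_pos: [618.6, -109.0, 129.0]
orientation: [1.726, 2.624, -0.001]
force: [0.5, 0.2, -0.2]
opening: 85.6
```

```bash
python3 - <<'E'
from h import *
goto(36,-26,100)
a_=eyes.get_image("scene")[170:300,150:280,::-1]
a_=cv2.convertScaleAbs(a_,alpha=1.5,beta=10)
cv2.imwrite("pics/a5.png",cv2.resize(a_,(600,600),interpolation=2))
E
```

```text
world [ 618.4 -108.7  100. ] cm [ 0.04 -0.02  2.9 ] roll 0.003 now caddy [ 36.1 -26.3] z 129.0 toolz [ 0.001 -0.001 -1.   ] F [ 0.5   0.21 -0.18] t 5.35 open 85.60444519868979
```

View pics/a5.png

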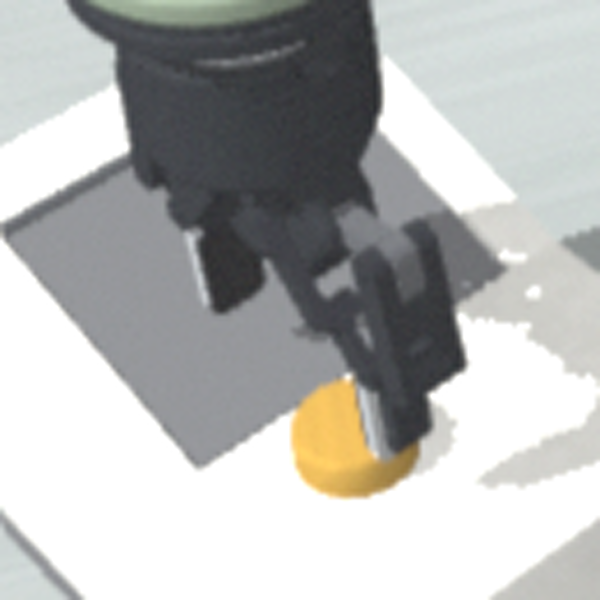

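```bash
python3 - <<'E'
from h import *
x,y,a=np.load("caddy.npy");c,s=np.cos(a),np.sin(a)
for z in (150,160,165,170,175,180,185,190):
  for uv in((233,269.7),(243,265),(197.2,237.6),(207,231)):
    w=ray("scene",uv,z); print(z,(np.array([[c,s],[-s,c]])@(w[:2]-[x,y])).round(),end=" ")
  print()
E
```

```text
150 [ 62. -21.] 150 [65. -3.] 150 [-36. -20.] 150 [-37.   0.] 
160 [ 69. -25.] 160 [73. -8.] 160 [-27. -25.] 160 [-28.  -4.] 
165 [ 73. -27.] 165 [ 76. -10.] 165 [-22. -27.] 165 [-24.  -7.] 
170 [ 77. -29.] 170 [ 80. -12.] 170 [-18. -29.] 170 [-19.  -9.] 
175 [ 81. -31.] 175 [ 84. -15.] 175 [-13. -31.] 175 [-14. -11.] 
180 [ 85. -33.] 180 [ 88. -17.] 180 [ -9. -33.] 180 [-10. -13.] 
185 [ 88. -36.] 185 [ 91. -19.] 185 [ -4. -36.] 185 [ -5. -16.] 
190 [ 92. -38.] 190 [ 95. -21.] 190 [  0. -38.] 190 [ -1. -18.]
```

>>> {"fn": "play_rows", "kwargs": {"moves": "0 0 0.3 0; 0 0 0.7 0; 0 0 1 0; 0 0 1 0"}}

```text
t: 5.9
tcp_pos: [618.5, -109.0, 118.7]
orientation: [1.726, 2.624, -0.001]
force: [0.5, -0.6, 1.2]
opening: 85.1
```

>>> {"fn": "play_rows", "kwargs": {"moves": "0 0 0.2 0; 0 0 0.4 0; 0 0 0.5 0; 0 0 0.5 0"}}

```text
t: 6.4
tcp_pos: [618.5, -109.0, 113.7]
orientation: [1.726, 2.624, -0.001]
force: [-0.7, 0.0, 0.7]
opening: 85.4
```

>>> {"fn": "play_rows", "kwargs": {"moves": "0 0 0.3 0; 0 0 0.6 0; 0 0 0.6 0; 0 0 0.6 0"}}

```text
t: 6.9
tcp_pos: [618.5, -109.0, 107.7]
orientation: [1.726, 2.624, -0.001]
force: [0.2, -0.7, 0.6]
opening: 85.1
```

```bash
python3 - <<'E'
from h import *
f=[]
for i in range(6):
    im=eyes.get_image("scene");f.append(r.observe()["force"])
print(np.mean(f,0),np.std(f,0))
a_=im[170:300,150:280,::-1]
a_=cv2.convertScaleAbs(a_,alpha=1.5,beta=10)
cv2.imwrite("pics/a6.png",cv2.resize(a_,(600,600),interpolation=2))
E
```

```text
[-0.12101784 -0.47981304  0.14259318] [0.55798228 0.36310898 0.20292154]
```

View pics/a6.png

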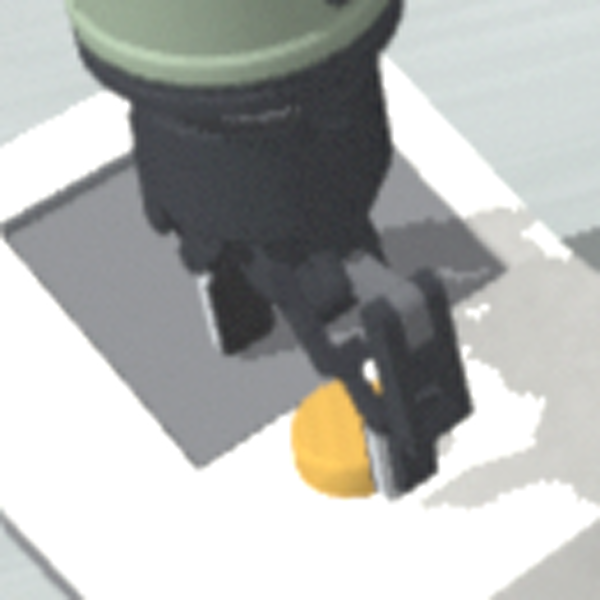

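>>> {"fn": "play_rows", "kwargs": {"moves": "0 0 0.3 0; 0 0 0.5 0; 0 0 0.5 0; 0 0 0.5 0"}}

```text
t: 7.7
tcp_pos: [618.6, -109.0, 102.8]
orientation: [1.726, 2.624, -0.001]
force: [-0.7, -0.2, 2.1]
opening: 85.6
```

```bash
cat >> h.py <<'E'
def chk(k=6):
    f=[]
    for i in range(k): im=eyes.get_image("scene");f.append(r.observe()["force"])
    goto(36,-26,100);print("Fmean",np.mean(f,0).round(2))
    hsv=cv2.cvtColor(im[:,:,::-1].copy(),cv2.COLOR_BGR2HSV)
    x,y,a=np.load("caddy.npy");c,s=np.cos(a),np.sin(a)
    for b in blobs(cv2.inRange(hsv,(15,150,90),(28,255,255)),60):
        l,t,w,h=cv2.boundingRect(b)
        if t<330: print("lid blob box",l,t,w,h,"area",cv2.contourArea(b))
    return im
E
python3 - <<'E'
from h import *
chk()
x,y,a=np.load("caddy.npy");c,s=np.cos(a),np.sin(a)
for z in (150,155,160,165):
  for uv in((235.6,278.4),(199.8,246.9)):
    w=ray("scene",uv,z); print(z,(np.array([[c,s],[-s,c]])@(w[:2]-[x,y])).round(),end=" ")
E
```

```text
world [ 618.4 -108.7  100. ] cm [ 0.03 -0.01  0.28] roll 0.004 now caddy [ 36.1 -26.3] z 102.8 toolz [ 0.    -0.001 -1.   ] F [ 0.33 -0.36  1.68] t 8.0 open 85.32239090420381
Fmean [-0.03 -0.51  1.24]
lid blob box 214 254 16 23 area 248.5
150 [ 79. -29.] 150 [-16. -30.] 155 [ 82. -31.] 155 [-11. -32.] 160 [ 86. -33.] 160 [ -7. -34.] 165 [ 90. -35.] 165 [ -2. -36.]
```

>>> {"fn": "play_rows", "kwargs": {"moves": "0 0 0.2 0; 0 0 0.4 0; 0 0 0.4 0; 0 0 0.4 0"}}

```text
t: 8.5
tcp_pos: [618.6, -108.9, 98.8]
orientation: [1.726, 2.624, -0.001]
force: [-0.9, 0.4, 1.6]
opening: 85.3
```

```bash
python3 -c "
from h import *
chk()"
```

```text
world [ 618.4 -108.7  100. ] cm [ 0.03 -0.01 -0.12] roll 0.004 now caddy [ 36.1 -26.3] z 98.8 toolz [ 0.    -0.001 -1.   ] F [-0.42 -0.07  1.92] t 8.8 open 85.5717579141806
Fmean [-0.02 -0.11  1.26]
lid blob box 214 255 16 22 area 234.0
```

>>> {"fn": "play_rows", "kwargs": {"moves": "0 0 0.1 0; 0 0 0.2 0; 0 0 0.2 0; 0 0 0.2 0"}}

```text
t: 9.3
tcp_pos: [618.7, -109.0, 97.7]
orientation: [1.726, 2.623, -0.0]
force: [-6.5, -0.4, 16.1]
opening: 85.5
```

>>> {"fn": "play_rows", "kwargs": {"moves": "0 0 0.1 0; 0 0 0.15 0; 0 0 0.15 0; 0 0 0.15 0"}}

```text
t: 9.8
tcp_pos: [618.8, -109.0, 97.6]
orientation: [1.725, 2.623, 0.001]
force: [-10.5, 2.2, 24.0]
opening: 85.4
```

```bash
python3 -c "
from h import *
chk()"
```

```text
world [ 618.4 -108.7  100. ] cm [ 0.04 -0.03 -0.25] roll 0.004 now caddy [ 36.3 -26.4] z 97.5 toolz [ 0.002 -0.001 -1.   ] F [-10.33   1.97  24.22] t 10.1 open 85.67002784477663
Fmean [-10.58   1.92  24.71]
lid blob box 214 255 16 22 area 231.5
```

>>> {"fn": "play_rows", "kwargs": {"moves": "0 0 -0.2 0; 0 -0.1 -0.2 0; 0 -0.3 -0.2 0; 0 -0.5 -0.2 0; 0 -0.7 -0.2 0; 0 -0.9 -0.2 0; 0 -1.1 -0.2 0; 0 -1.3 -0.2 0; 0 -1.3 -0.2 0"}}

```text
t: 11.22
tcp_pos: [606.7, -114.2, 99.6]
orientation: [1.726, 2.623, 0.001]
force: [0.7, 1.1, 0.9]
opening: 85.5
```

```bash
python3 -c "
from h import *
chk()"
```

```text
world [ 618.4 -108.7  100. ] cm [ 0.05  1.28 -0.05] roll 0.004 now caddy [ 23.2 -26.5] z 99.5 toolz [ 0.002 -0.001 -1.   ] F [-0.58  0.29  1.05] t 11.525 open 85.45774561618018
Fmean [-0.09 -0.03  1.48]
lid blob box 211 251 15 23 area 195.5
```

>>> {"fn": "play_rows", "kwargs": {"moves": "0 -0.3 0 0; 0 -0.7 0 0; 0 -1.1 0 0; 0 -1.5 0 0; 0 -1.9 0 0; 0 -2.3 0 0; 0 -2.5 0 0; 0 -2.5 0 0"}}

```text
t: 12.52
tcp_pos: [583.7, -124.2, 99.5]
orientation: [1.726, 2.623, 0.0]
force: [2.0, 0.2, 1.5]
opening: 85.2
```

```bash
python3 - <<'E'
from h import *
im=chk()
a_=im[170:300,150:280,::-1]
a_=cv2.convertScaleAbs(a_,alpha=1.5,beta=10)
cv2.imwrite("pics/a7.png",cv2.resize(a_,(600,600),interpolation=2))
E
```

```text
world [ 618.4 -108.7  100. ] cm [ 0.05  3.79 -0.05] roll 0.004 now caddy [ -1.9 -26.6] z 99.5 toolz [ 0.002 -0.001 -1.   ] F [0.18 0.38 2.3 ] t 12.825 open 85.32911626351229
Fmean [0.91 0.31 1.86]
```

View pics/a7.png

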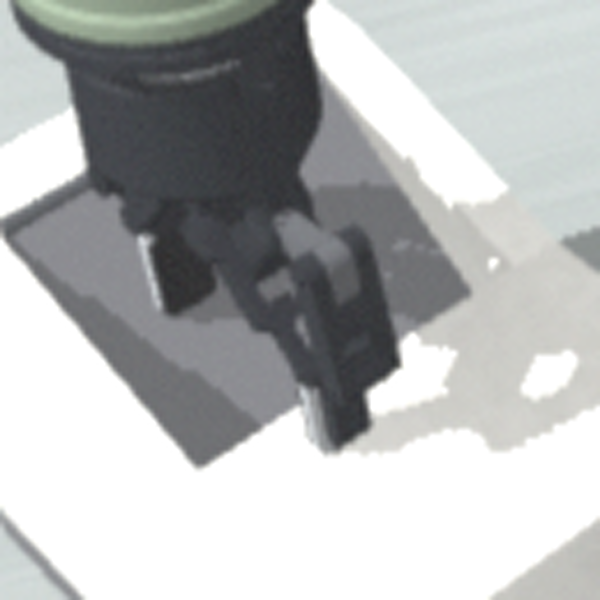

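The lid is no longer on the ledge, so it has tipped into the mouth. I open the flap further to make sure it drops clear.

>>> {"fn": "play_rows", "kwargs": {"moves": "0 -0.3 0 0; 0 -0.7 0 0; 0 -1.1 0 0; 0 -1.5 0 0; 0 -1.7 0 0; 0 -1.7 0 0; 0 -1.7 0 0; 0 -1.7 0 0"}}

```text
t: 13.82
tcp_pos: [568.1, -130.9, 99.5]
orientation: [1.726, 2.623, 0.0]
force: [2.9, 1.6, 2.4]
opening: 85.7
```

```bash
python3 - <<'E'
from h import *
im=chk()
a_=im[150:300,130:280,::-1]
t=eyes.get_image("top")[200:350,350:500,::-1]
cv2.imwrite("pics/a8.png",np.hstack([cv2.resize(cv2.convertScaleAbs(q,alpha=2.2,beta=15),(400,400),interpolation=2) for q in(a_,t)]))
E
```

```text
world [ 618.4 -108.7  100. ] cm [ 0.05  5.49 -0.05] roll 0.003 now caddy [-18.9 -26.7] z 99.4 toolz [ 0.002 -0.001 -1.   ] F [3.64 1.45 1.66] t 14.125 open 85.36062767852557
Fmean [2.94 1.29 2.24]
```

View pics/a8.png

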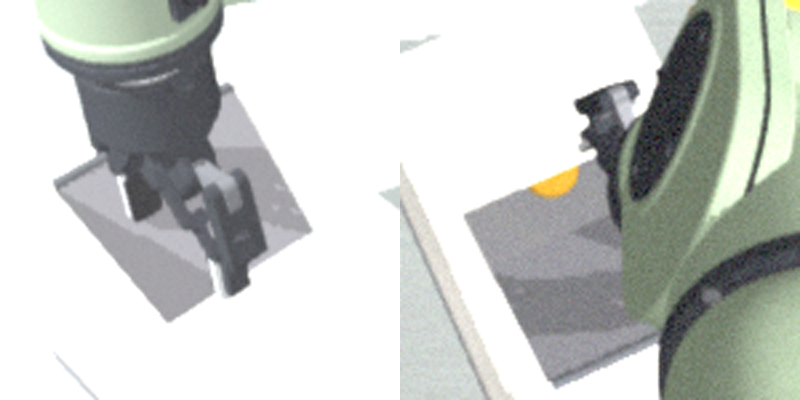

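Top view: the lid shows through the mouth at crop (555,180), cut off by the ledge edge and lying deep inside. The flap is held well down. Now I come straight up, then measure.

```bash
python3 - <<'E'
from h import *
im=eyes.get_image("top")[:,:,::-1].copy();hsv=cv2.cvtColor(im,cv2.COLOR_BGR2HSV)
x,y,a=np.load("caddy.npy");c,s=np.cos(a),np.sin(a)
for b in blobs(cv2.inRange(hsv,(13,120,40),(30,255,255)),30):
    l,t,w,h=cv2.boundingRect(b)
    if 240<t<340:
        p=b[:,0].astype(float);print(l,t,w,h)
        for z in(5,16,60,110):
            q=np.array([np.array([[c,s],[-s,c]])@(ray("top",u,z)[:2]-[x,y]) for u in p]);print(z,q.min(0).round(),q.max(0).round())
E
```

```text
399 262 18 12
5 [  7. -44.] [22. -5.]
16 [  7. -42.] [22. -3.]
60 [  6. -32.] [21.  6.]
110 [  6. -20.] [19. 15.]
```

>>> {"fn": "play_rows", "kwargs": {"moves": "0 0 -1 0; 0 0 -2 0; 0 0 -3 0; 0 0 -4 0; 0 0 -6 0; 0 0 -9 0; 0 0 -13 0; 0 0 -17 0; 0 0 -20 0; 0 0 -20 0"}}

```text
t: 15.48
tcp_pos: [568.1, -131.1, 301.5]
orientation: [1.724, 2.62, 0.002]
force: [-0.5, -0.6, -1.2]
opening: 85.5
```

>>> {"fn": "play_rows", "kwargs": {"moves": "4 0 0 0; 9 0 0 0; 14 0 0 0; 19 0 0 0; 24 0 0 0; 28 0 0 0; 30 0 0 0; 30 0 0 0; 30 0 0 0; 30 0 0 0"}}

```text
t: 16.73
tcp_pos: [449.6, 143.5, 300.4]
orientation: [1.726, 2.619, 0.001]
force: [-0.3, 0.5, 0.6]
opening: 85.5
```

```bash
python3 - <<'E'
from h import *
a_=eyes.get_image("scene")[150:450,70:370,::-1];t=eyes.get_image("top")[140:380,270:540,::-1]
cv2.imwrite("pics/a9.png",np.hstack([cv2.resize(q,(400,400),interpolation=2) for q in(a_,t)]))
s0=cv2.imread("pics/scene0.png");d=cv2.absdiff(s0,eyes.get_image("scene")[:,:,::-1]).max(2)[150:450,70:370]
for b in blobs(cv2.medianBlur((d>40).astype(np.uint8),3),20): print("diff box",cv2.boundingRect(b))
goto(36,-26,300)
E
```

```text
diff box (143, 102, 36, 27)
world [ 618.4 -108.7  300. ] cm [-29.88   5.54   0.17] roll 0.002 now caddy [-20.1 272.7] z 300.5 toolz [ 0.004 -0.002 -1.   ] F [ 0.1   0.09 -0.09] t 16.875 open 85.45089390885506
```

View pics/a9.png

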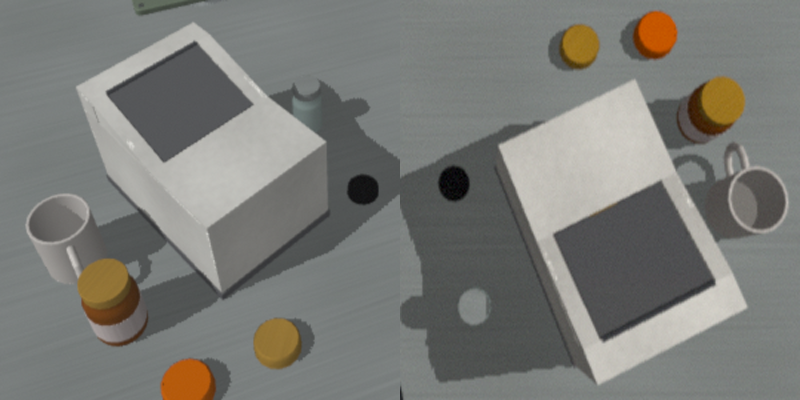

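The flap is shut exactly as at the start, and the lid's old place is the only difference between the first and last pictures. In the top view a sliver of brass shows through the slit at the flap's edge, which fits a lid lying on the caddy floor. Handing in.

```bash
python3 -c "
from h import *
r.close_job()"
```

```text
the job is handed in; nothing more can be done
```

The jar lid is inside the caddy and the flap has closed over it. I handed the job in at about 17 s of the 51 s, and the hand-in gave no verdict.

- **What I did:** With the gripper open along the caddy's x axis, one finger pressed the flap down while the other came down behind the lid. A slow sweep towards -x opened the flap further (0.2 rad or more, worked out from geometry) and pushed the lid over the edge. I then came straight up and moved aside.
- **Last checks:** Before I came up, the top view showed the lid through the open mouth. The visible part fits a lid lying on the floor with its centre at about caddy y = -23 mm. Afterwards the flap looked shut as at the start. The scene picture differed from the first one only where the lid had been, so the jam jar, mug and shaker had not visibly moved. The force reading was about zero.
- **What disagreed:** The fingertips were about 52 mm above the reported TCP with the gripper open, not the 13 mm the description gives. I found the height by going down in small steps. On the last two, a finger pressed on the ledge with about 25 N before I raised it.
- **Not measured:** I had no direct reading of the flap angle.

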